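# Snap the dust cover onto the bench magnifier

## Robot

A 6-joint arm with a two-finger parallel gripper is mounted at the origin on a cart in front of the work surface, level with it; the furniture and walls round the work are solid. World frame = base frame: x ahead of the robot, y to its left, z up, the work surface at z = 0. Lengths are in m, angles in rad, forces in N, time in s.
With the tool pointing down it reaches from about 0.35 to 0.775 m from the base axis. Payload 5.5 kg.
Tool frame: the origin (TCP) lies at the very end of the fingers, on their centre line; the grasp point (between the pads) lies 19 mm behind it; z points along the fingers, y is the line along which they close (so a half turn about z gives the same grasp; the last joint's range is limited). The gripper opens to 85 mm and grips with 20 to 120 N. Pads are 22 mm wide; open, the fingers measure 114 mm over their backs; the gripper's body (76 mm by 85 mm) begins 54 mm behind the grasp point. The pads swing forward as they close: fully open they stand 13 mm farther back than shut.
Start: joints at [-1.324, 0.313, 0.046, 1.304, 0, 1.431], TCP at [0.217, -0.533, 0.231] pointing down, gripper open.
Joint ranges: [-2.76, 2.76], [-0.86, 1.69], [-1.03, 1.26], [-2.2, 2.34], [-1.47, 1.5], [-3.14, 3.14]. Speed limits (rad/s): [2.57, 2.57, 3.14, 3.14, 3.14, 3.14].

## Interface

Orientations are given as a unit quaternion [w, x, y, z].
In Python, from workcell import env gives the robot as it stands. The module is installed in compiled form; this text tells all that it offers.
- The arm moves only by the tool jog_arm, never from a script. Its argument "rows" is a list of rows, each a list of 6 numbers: the shift along the world's x, y, z in units of 40 mm (1.0 is 40 mm), then the turn, a rotation vector about the world's x, y, z in units of 6 degrees (1.0 is 6 degrees). In form: [[x, y, z, wx, wy, wz], ...]. A call has 1 to 12 rows; each row is the pose to reach, as a shift and turn from the pose commanded when the call began; what a row does not reach only later rows make up. A row lasts 1/12 s, in which the tool goes at most 41.7 mm and 7.16 degrees, less where a joint would pass 70% of its speed; a pose out of reach is approached as far as the arm can. A call with a gripper value outside its range is refused whole. "jaw" is the gripper command: -1 is fully open, 1 is shut, values between are in proportion, set as the call begins (left out, the last holds). The fingers move at their own pace and stop on an object; "force" is the grip in N (left out, the last holds). Time passes only in rows, so rows that repeat a pose let the fingers close. It gives the time, the measured TCP pose, the force, the opening and the grip force at its end, in the units of the state.
- env.get_state(): the state, without advancing time (a new reading comes with each control period).
- env.read_camera(name): name is "side" or "top"; returns a dict with "pixels" (400x640x3 uint8, red, green, blue), "mtx" (3x3 intrinsics, pixels), "k1" (the pictures are not rectified: a ray, as slopes to the right and down, at radius r is drawn at 1 + k1 r^2 times it, then the intrinsics apply), "cam_to_world" (4x4, takes a point from camera to world coordinates). Camera axes: x right, y up, looking along -z (the intrinsics and any distortion apply to the point x, -y, -z); pixel columns grow to the right and rows downward; lengths in m; the calibration is good to about 2 mm. A picture is of the moment at which its call begins. There is no depth.
- env.hand_in(): hands the job in; it is judged then, once.
The state is a dict: "clock": time; "joint_pos": joint angles; "qvel": joint speeds; "tau": joint torques, N m; "tcp_pos": TCP position; "orientation": TCP orientation; "wrist_force": force on the tool from outside, world axes, zero at the start; "ft_torque": the same for the moment, N m; "finger_gap": finger opening in m; "grip_force": force on a finger pad.
Only numpy, scipy, OpenCV 4.12 (cv2) and the standard library are available. Lean on these libraries where they do the work, as an engineer would, in place of code of your own. Each camera call takes 0.05 s, during which the arm holds its last target. There are 200 camera calls.

## Task

Swing the bench magnifier's tilted-up head down until it is level against its stop. Then set the round dust cover knob-up on the lens ring and press it straight down until it snaps past the four spring clips and lies flat on the ring. Finish still holding on and pressing the cover down firmly (roughly a kilogram's worth), and leave the other things where they are.

Things in the scene. Friction and masses are not known exactly. Their poses are not given: they have to be found in the camera images.
- magnifier: bench magnifier, screwed to the table and immovable: dark steel foot plate 100 x 86 mm and 12 mm thick, round aluminium column 20 mm thick, and a dark yoke with a stop lug at the top. Origin on the table directly below the tilt hinge; its -x axis points to the side on which the head hangs out, y lies along the tilt axis, z up
- magnifier_head (a joint): tilt of the head, rad: 0 = level (hard stop), grows as its front swings up, at most 1.0. A friction hinge: stays where left; a push of 2 to 4 N down on the front tab moves it. The head is a grey ring 108 mm across, 12 mm thick, round a glass lens, its centre 85 mm from the hinge, with a tab at the front
- head_hinge (a point): middle of the tilt hinge, 190 mm above the table; axes as magnifier, the hinge turns about its y
- head_seat (a point): centre of the ring's upper face, where the middle of the cover's underside belongs: 85 mm from the hinge and 6 mm above its line, in the head's frame; tilts with the head: z = the face's normal, -x points to the front tab. Four sprung steel clips stand round it at 45 degrees to its axes, 17 mm tall above the face, their teeth reaching inward to a circle of 40 mm radius
- head_tab (a point): on the upper face of the flat front tab (30 mm wide, 8 mm thick, reaches 12 mm further out), 152 mm from the hinge and 4 mm above the hinge line in the head's frame; moves with the head; a place to push the head down
- dust_cover: loose grey round cover lying on the table: 84 mm across, 10 mm thick, lower edge chamfered (72 mm across at the bottom), with an upright round knob, 30 mm thick, 10 to 46 mm above the underside; 0.1 to 0.16 kg. Origin: centre of the underside; z along the knob; any turn will do. It meets the clips about 10 mm above its seat, needs some 6 to 16 N, then snaps down
- grey_stone: bystander: grey oval river stone 59 x 94 x 20 mm; origin under its centre
- jar_lid: bystander: white round jar lid without a knob, 54 mm across, 11 mm high; origin under its centre
- small_bowl: bystander: clay pinch bowl 68 mm across, 36 mm high; origin under its centre
- wood_rib: bystander: flat wooden rib 48 x 102 x 8 mm on the white work board (10 mm thick); origin under its centre
Not all that is in view belongs to the job. What is shaped like the dust_cover but brown is not meant.

How it is judged:
By the outcome, as a careful person would: the job done as asked, in the order asked, and still so for the second after the job is handed in, while the arm keeps its last pose, push and grip.
It also fails if it takes over 61 s, if anything falls off the work surface, if the arm or the gripper's body presses on something with over 40 N, if the wrist force passes 120 N, or if a joint passes its speed limit or range.

## Working session

There is one attempt and no reset: what is moved stays moved. The work goes in short steps, Python scripts to look and compute and a tool call to move; the robot and the scene stay as the last step left them, time stands still between calls to the robot, and variables do not carry over. Pictures are saved under pics/ and viewed, at most 10 in all, crops included, and the job is handed in when it is done.

Besides the shell and the picture viewer there is one more tool, called after "Emit:" as name(argument=value, ...), one argument or row to a line, values as JSON. jog_arm: Moves the arm, as the interface text tells. Its arguments: {"type":"object","properties":{"rows":{"type":"array","items":{"type":"array","items":{"type":"number"}}},"jaw":{"type":"number"},"force":{"type":"number"}},"required":["rows"]}

```bash
mkdir -p pics; cat > h.py <<'E'
import numpy as np, cv2
from workcell import env
def cam(n):
    c=env.read_camera(n); c['pixels']=np.asarray(c['pixels']); c['T']=np.array(c['cam_to_world']); c['K']=np.array(c['mtx']); return c
def ray(c,uv):
    K=c['K']; d=np.array([c['k1'],0,0,0,0],float)
    p=cv2.undistortPoints(np.array([[uv]],float),K,d)[0,0]
    v=c['T'][:3,:3]@np.array([p[0],-p[1],-1]); return c['T'][:3,3],v/np.linalg.norm(v)
def onz(c,uv,z):
    o,v=ray(c,uv); return o+v*(z-o[2])/v[2]
def two(c1,uv1,c2,uv2):
    o1,a=ray(c1,uv1);o2,b=ray(c2,uv2)
    s=np.linalg.lstsq(np.c_[a,-b],o2-o1,rcond=None)[0]
    p,q=o1+a*s[0],o2+b*s[1]; return (p+q)/2,np.linalg.norm(p-q)
def proj(c,P):
    q=np.linalg.inv(c['T'])@np.r_[P,1]; x,y=q[0]/-q[2],-q[1]/-q[2]; f=1+c['k1']*(x*x+y*y)
    return (c['K']@[x*f,y*f,1])[:2]
def save(c,name): cv2.imwrite('pics/'+name,c['pixels'][:,:,::-1])
E
python3 - <<'E'
from h import *
for n in('side','top'):
    c=cam(n); save(c,n+'0.png'); print(n,c['K'].round(1).tolist(),c['k1'],c['T'].round(3).tolist())
print(env.get_state())
E
```

```text
side [[513.0, 0.0, 318.2], [0.0, 513.0, 205.4], [0.0, 0.0, 1.0]] -0.015169125106340813 [[-0.968, -0.192, 0.159, 0.689], [0.249, -0.742, 0.622, 0.577], [-0.001, 0.642, 0.766, 1.011], [0.0, 0.0, 0.0, 1.0]]
top [[502.0, 0.0, 316.5], [0.0, 502.0, 203.3], [0.0, 0.0, 1.0]] 0.007126220178038999 [[-0.005, 0.983, -0.186, 0.325], [-1.0, -0.004, 0.003, -0.111], [0.002, 0.186, 0.983, 1.288], [0.0, 0.0, 0.0, 1.0]]
{'clock': 0.1, 'joint_pos': array([-1.32359233e+00,  3.13935716e-01,  4.51137332e-02,  1.30360585e+00,
       -5.38270998e-06,  1.43114880e+00]), 'qvel': array([-0.00054056,  0.00070935,  0.00151318, -0.00071327,  0.00011918,
        0.00040313]), 'tau': array([ 2.03031828e-03, -4.81725562e+01,  2.99244225e+01,  1.26777560e-02,
       -1.66410614e-04, -1.91381289e-06]), 'tcp_pos': array([ 0.21678652, -0.53208478,  0.23050076]), 'orientation': array([-8.14428497e-04,  9.81351162e-01,  1.92221829e-01, -4.65360497e-05]), 'wrist_force': array([ 0.43288563, -0.22724557, -0.02496048]), 'ft_torque': array([-0.0711868 ,  0.03887902, -0.04356868]), 'grip_force': 0.0, 'finger_gap': 0.08514162475666265}
```

View pics/side0.png

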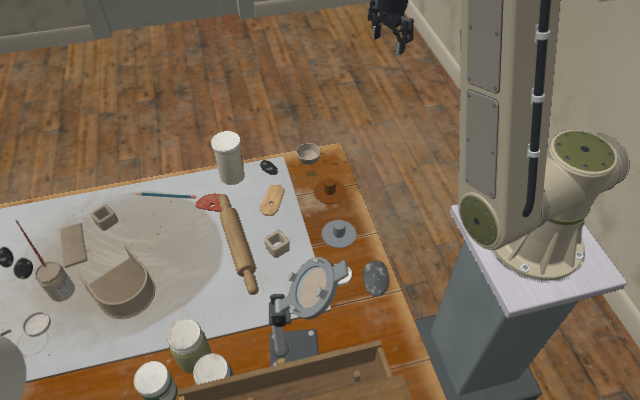

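View pics/top0.png

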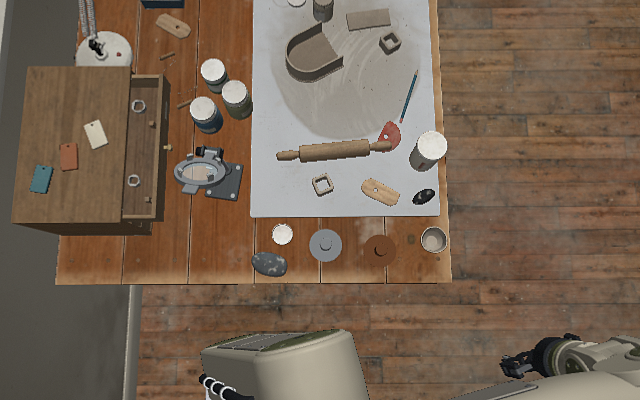

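The grey cover sits at side (338,233) / top (326,245), with the brown decoy beside it. The magnifier stands next to the open drawer, its head tilted up at side (313,287) / top (203,172). I'll zoom in on it.

```bash
python3 - <<'E'
from h import *
s=cam('side');t=cam('top')
a=cv2.resize(s['pixels'][245:375,240:400],None,fx=5,fy=4.6,interpolation=cv2.INTER_CUBIC) if 0 else cv2.resize(s['pixels'][245:365,230:390],(800,600),interpolation=cv2.INTER_CUBIC)
b=cv2.resize(t['pixels'][120:240,130:290],(800,600),interpolation=cv2.INTER_CUBIC)
cv2.imwrite('pics/ab.png',np.hstack([cv2.resize(a,(400,300)),cv2.resize(b,(400,300))])[:,:,::-1])
cv2.imwrite('pics/a.png',a[:,:,::-1]);cv2.imwrite('pics/b.png',b[:,:,::-1])
# cover: grey blob
for c,(u,v) in((s,(338,233)),(t,(326,245))):
    p=c['pixels'].astype(int); x0,y0=u-35,v-30
    q=p[y0:y0+60,x0:x0+70]; m=((q.max(2)-q.min(2)<28)&(q.max(2)>70)&(q.max(2)<215)).astype(np.uint8)
    n,l,st,ce=cv2.connectedComponentsWithStats(m); k=l[30,35]
    k=k if k else 1+st[1:,4].argmax()
    cn=max(cv2.findContours((l==k).astype(np.uint8),0,1)[0],key=len); e=cv2.fitEllipse(cv2.convexHull(cn))
    uv=np.array(e[0])+[x0,y0]; print(st[k],uv,e[1:],onz(c,uv,.010))
E
```

```text
[ 19  17  34  28 716] [338.41779327 233.53848839] ((27.46503448486328, 34.330078125), 92.93977355957031) [ 0.45631578 -0.13669037  0.01      ]
[ 18  14  33  33 838] [325.32030106 244.97692108] ((32.41680145263672, 32.740726470947266), 134.3612060546875) [ 0.45809708 -0.13720905  0.01      ]
```

View pics/a.png

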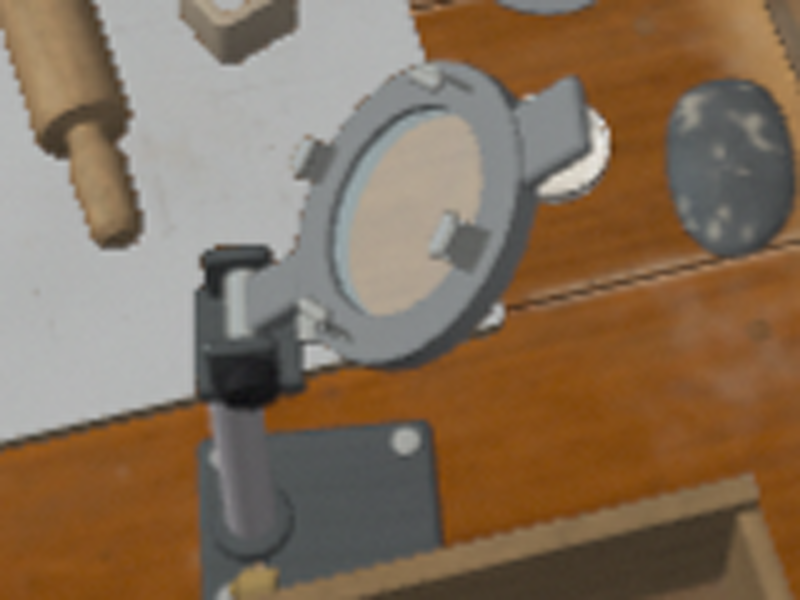

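View pics/b.png

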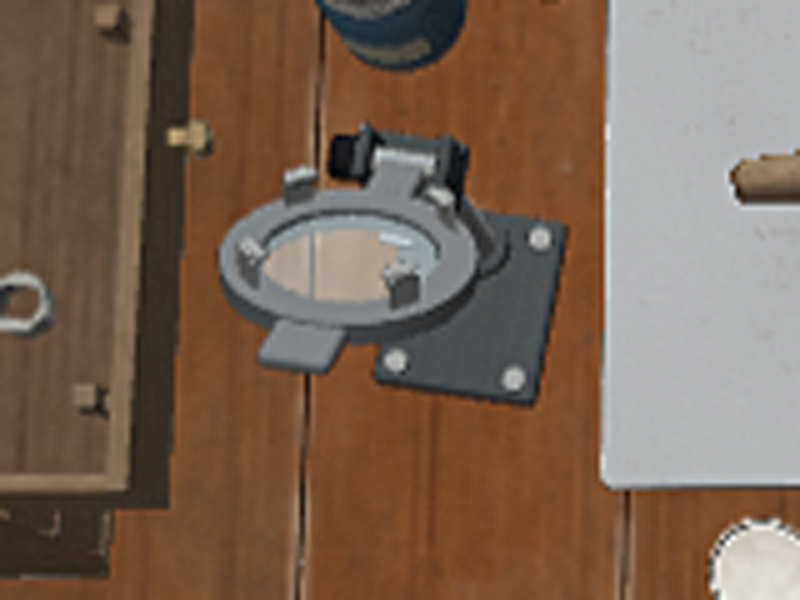

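```bash
python3 - <<'E'
from h import *
s=cam('side');t=cam('top')
S=lambda u,v:(u/5+230,v/5+245)
T=lambda u,v:(u/5+130,v/5+120)
for n,a,b in(('hinge',(238,300),(405,160)),('tab-y',(580,80),(332,372)),('tab+y',(588,150),(262,362)),('clipA',(440,230),(258,250)) ,('lens',(412,212),(350,262))):
    p,e=two(s,S(*a),t,T(*b)); print(n,p.round(4),round(e,4))
F=[onz(t,T(*q),.012) for q in((567,225),(533,405),(375,380))]; print(np.round(F,3))
x=F[0]-F[1];y=F[2]-F[1];print(np.linalg.norm(x),np.linalg.norm(y),np.degrees(np.arctan2(x[1],x[0])),np.degrees(np.arctan2(y[1],y[0])))
print('colfoot',onz(t,T(490,245),.02), onz(s,S(253,530),.012))
print('hinge on .19',onz(t,T(405,160),.196),onz(s,S(238,300),.196))
print('cab',onz(t,(131,67),.15),onz(t,(165,75),.1),onz(t,(152,233),.1),onz(t,(122,222),.15))
E
```

```text
hinge [0.6488 0.1225 0.1977] 0.0012
tab-y [0.5289 0.1273 0.3004] 0.0037
tab+y [0.5337 0.155  0.3013] 0.0022
clipA [0.5847 0.1628 0.2852] 0.0011
lens [0.5877 0.1334 0.2502] 0.0024
[[0.669 0.076 0.012]
 [0.573 0.091 0.012]
 [0.586 0.174 0.012]]
0.09734302375084787 0.08325892099699296 -9.122158479287615 80.63891182567559
colfoot [0.65627085 0.11467328 0.02      ] [0.65421    0.12480728 0.012     ]
hinge on .19 [0.64992361 0.122681   0.196     ] [0.64818988 0.12191723 0.196     ]
cab [0.87824234 0.33357459 0.15      ] [0.88071765 0.26613806 0.1       ] [0.479125   0.27651998 0.1       ] [0.49826073 0.33003793 0.15      ]
```

Emit:
jog_arm(
  rows=[
    [5.8,7,3.2,0,0,5],
    [5.8,7,3.2,0,0,5],
    [5.8,7,3.2,0,0,5],
    [5.8,7,3.2,0,0,5],
    [5.8,7,3.2,0,0,5],
    [5.8,7,3.2,0,0,5],
    [5.8,7,3.2,0,0,5],
    [5.8,7,3.2,0,0,5],
    [5.8,7,3.2,0,0,5],
    [5.8,7,3.2,0,0,5],
    [5.8,7,3.2,0,0,5],
    [5.8,7,3.2,0,0,5],
  ],
  jaw=1,
  force=60,
)

```text
clock: 1.3
tcp_pos: [0.4492, -0.2523, 0.3592]
orientation: [0.0, 0.898, 0.44, -0.0]
wrist_force: [-0.9, -0.1, 0.2]
finger_gap: -0.0004
grip_force: 0.0
```

Emit:
jog_arm(
  rows=[
    [2.3,9.8,0,0,0,4.77],
    [2.3,9.8,0,0,0,4.77],
    [2.3,9.8,0,0,0,4.77],
    [2.3,9.8,0,0,0,4.77],
    [2.3,9.8,0,0,0,4.77],
    [2.3,9.8,0,0,0,4.77],
    [2.3,9.8,0,0,0,4.77],
    [2.3,9.8,0,0,0,4.77],
    [2.3,9.8,0,0,0,4.77],
    [2.3,9.8,0,0,0,4.77],
    [2.3,9.8,0,0,0,4.77],
    [2.3,9.8,0,0,0,4.77],
  ],
)

```text
clock: 2.3
tcp_pos: [0.541, 0.1392, 0.3579]
orientation: [-0.0, 0.761, 0.648, -0.001]
wrist_force: [0.1, 0.3, -0.9]
finger_gap: -0.0002
grip_force: 0.0
```

```bash
python3 - <<'E'
from h import *
s=cam('side');t=cam('top')
p=env.get_state()['tcp_pos'];print(p,proj(s,p),proj(t,p),env.get_state()['joint_pos'])
a=cv2.resize(s['pixels'][225:345,220:380],(800,600),interpolation=cv2.INTER_CUBIC)
cv2.imwrite('pics/c.png',a[:,:,::-1])
E
```

```text
[0.54088699 0.13774726 0.35861234] [340.84540145 246.81096389] [183.53212422 182.8955887 ] [ 1.05896646e-01  2.84344627e-01  3.15752248e-01  1.60354145e+00
 -6.51214896e-04  1.83946385e+00]
```

View pics/c.png

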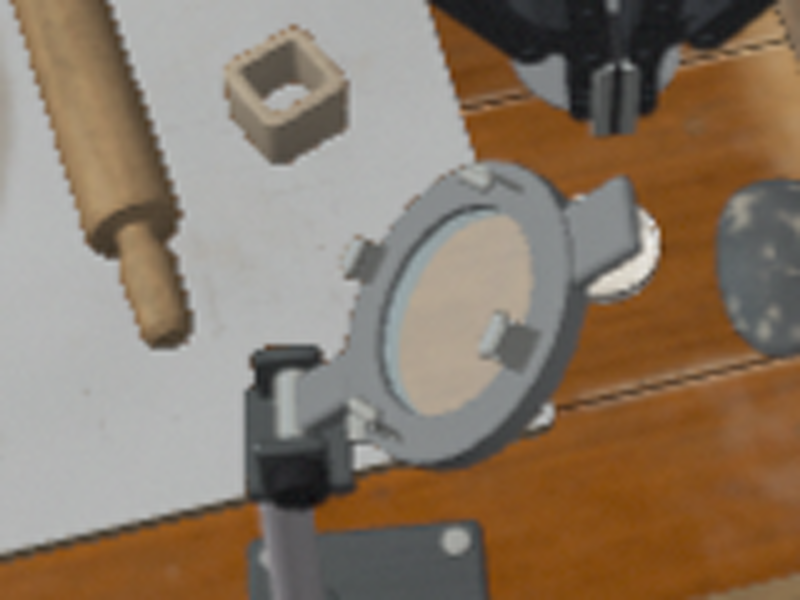

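Emit:
jog_arm(
  rows=[
    [-0.1,0.05,-0.8,0,0,0],
    [-0.16,0.05,-1.3,0,0,0],
    [-0.16,0.05,-1.6,0,0,0],
    [-0.25,0.07,-1.8,0,0,0],
    [-0.4,0.1,-2.05,0,0,0],
    [-0.58,0.12,-2.3,0,0,0],
    [-0.66,0.14,-2.5,0,0,0],
    [-0.76,0.15,-2.75,0,0,0],
    [-0.87,0.17,-3.0,0,0,0],
    [-0.92,0.18,-3.2,0,0,0],
    [-0.96,0.19,-3.4,0,0,0],
    [-1.0,0.19,-3.55,0,0,0],
  ],
)

```text
clock: 3.4
tcp_pos: [0.5009, 0.1457, 0.2168]
orientation: [0.0, 0.762, 0.647, -0.0]
wrist_force: [1.1, -1.1, 0.9]
finger_gap: 0.0001
grip_force: 0.8
```

Emit:
jog_arm(
  rows=[
    [0,0,-0.15,0,0,0],
    [-0.02,0.01,-0.3,0,0,0],
    [-0.04,0.01,-0.42,0,0,0],
    [-0.05,0.01,-0.5,0,0,0],
    [-0.05,0.01,-0.55,0,0,0],
    [-0.05,0.01,-0.6,0,0,0],
    [-0.05,0.01,-0.6,0,0,0],
  ],
)

```text
clock: 3.98
tcp_pos: [0.499, 0.1476, 0.1941]
orientation: [0.0, 0.762, 0.648, 0.0]
wrist_force: [-2.5, -1.2, 6.0]
finger_gap: -0.0001
grip_force: 2.7
```

Emit:
jog_arm(
  rows=[
    [0,0,-0.05,0,0,0],
    [0,0,-0.1,0,0,0],
    [0,0,-0.15,0,0,0],
    [0,0,-0.15,0,0,0],
  ],
)

```text
clock: 4.32
tcp_pos: [0.4991, 0.1476, 0.1937]
orientation: [0.002, 0.761, 0.648, 0.002]
wrist_force: [-13.7, -3.3, 38.7]
finger_gap: -0.0001
grip_force: 19.6
```

Emit:
jog_arm(
  rows=[
    [0,0,0.5,0,0,0],
    [0,0,1.5,0,0,0],
    [0,0,2.5,0,0,0],
    [0,-1,3,0,0,0],
    [-0.5,-2,3,0,0,0],
    [-0.8,-3,3,0,0,0],
    [-1.0,-4,2.5,0,0,0],
    [-1.0,-5,2,0,0,0],
    [-1.0,-6,2,0,0,0],
    [-1.05,-7,1,0,0,0],
    [-1.05,-7.1,0.5,0,0,0],
    [-1.05,-7.1,0.5,0,0,0],
  ],
  jaw=-1,
)

```text
clock: 5.32
tcp_pos: [0.4538, -0.1386, 0.2015]
orientation: [-0.004, 0.763, 0.646, -0.002]
wrist_force: [-0.4, 0.4, -1.4]
finger_gap: 0.0858
grip_force: 0.0
```

```bash
python3 - <<'E'
from h import *
s=cam('side');t=cam('top')
print(env.get_state()['tcp_pos'])
a=cv2.resize(s['pixels'][225:345,220:380],(400,300),interpolation=cv2.INTER_CUBIC)
b=cv2.resize(t['pixels'][120:240,130:290],(400,300),interpolation=cv2.INTER_CUBIC)
cv2.imwrite('pics/d.png',np.hstack([a,b])[:,:,::-1])
E
```

```text
[ 0.45572039 -0.13651712  0.20611173]
```

View pics/d.png

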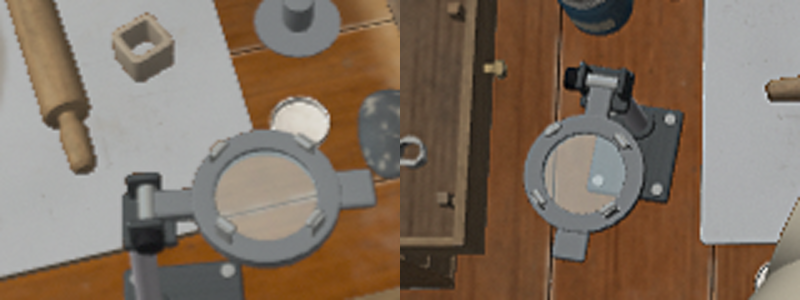

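Head is level (ring seen flat in both views, cover and lid untouched). Compute the seat centre from the four clip tops and refine the cover from the knob.

```bash
python3 - <<'E'
from h import *
s=cam('side');t=cam('top')
S=lambda u,v:(u/2.5+220,v/2.5+225)
T=lambda u,v:((u-400)/2.5+130,v/2.5+120)
ss=[S(218,147),S(305,142),S(227,230),S(318,220)];tt=[T(625,143),T(608,210),T(553,143),T(540,197)]
P=[]
for a,b in zip(ss,tt): p,e=two(s,a,t,b);P.append(p);print(p.round(4),round(e,4))
print('mean',np.mean(P,0), [onz(t,b,.21).round(4) for b in tt],np.mean([onz(s,b,.21) for b in ss],0))
for c,w in((t,(150,145,250,245)),(s,(280,270,375,335))):
    x0,y0,x1,y1=w;q=c['pixels'][y0:y1,x0:x1].astype(int)
    m=((abs(q[:,:,0]-q[:,:,2])<30)&(q.max(2)>95)&(q.max(2)<190)).astype(np.uint8)
    cs=cv2.findContours(m,0,1)[0];k=max(cs,key=cv2.contourArea)
    f=np.zeros_like(m);cv2.drawContours(f,[k],-1,1,-1);f=cv2.morphologyEx(f,2,cv2.getStructuringElement(2,(25,25)))
    k=max(cv2.findContours(f,0,1)[0],key=cv2.contourArea);e=cv2.fitEllipse(k);uv=np.array(e[0])+[x0,y0]
    print('ring',uv,e[1:],onz(c,uv,.193))
# knob top of cover in side
q=s['pixels'][210:260,310:370].astype(int);print(onz(s,(338.4,233.5),.01))
E
```

```text
[0.5884 0.0987 0.2067] 0.0008
[0.5272 0.1115 0.209 ] 0.0021
[0.594  0.1628 0.199 ] 0.0065
[0.5374 0.1726 0.2078] 0.0061
mean [0.56175904 0.13639307 0.20561898] [array([0.588 , 0.0979, 0.21  ]), array([0.5279, 0.1108, 0.21  ]), array([0.5883, 0.1613, 0.21  ]), array([0.5398, 0.1706, 0.21  ])] [0.56206304 0.13888062 0.21      ]
ring [202.98923492 188.67986679] ((45.41367721557617, 47.58171463012695), 51.62674331665039) [0.56600463 0.13826331 0.193     ]
ring [317.82411957 298.0376606 ] ((52.14194869995117, 83.33656311035156), 117.03397369384766) [0.57478252 0.12453581 0.193     ]
[ 0.45632572 -0.13681367  0.01      ]
```

Emit:
jog_arm(
  rows=[
    [0.03,0,-1,0,0,0],
    [0.03,0,-2,0,0,0],
    [0.03,0,-3,0,0,0],
    [0.03,0,-3.7,0,0,0],
    [0.03,0,-4.2,0,0,0],
    [0.03,0,-4.5,0,0,0],
    [0.03,0,-4.7,0,0,0],
    [0.03,0,-4.77,0,0,0],
    [0.03,0,-4.77,0,0,0],
  ],
)

```text
clock: 6.27
tcp_pos: [0.4591, -0.1361, 0.0172]
orientation: [0.001, 0.761, 0.649, 0.0]
wrist_force: [0.4, 0.1, 0.2]
finger_gap: 0.0852
grip_force: 0.0
```

Emit:
jog_arm(
  rows=[
    [0,0,0,0,0,0],
    [0,0,0,0,0,0],
    [0,0,0,0,0,0],
    [0,0,0,0,0,0],
    [0,0,0,0,0,0],
    [0,0,0,0,0,0],
    [0,0,0,0,0,0],
    [0,0,0,0,0,0],
    [0,0,0,0,0,0],
    [0,0,0,0,0,0],
  ],
  jaw=1,
  force=70,
)

```text
clock: 7.1
tcp_pos: [0.4587, -0.1369, 0.0174]
orientation: [0.001, 0.762, 0.648, 0.0]
wrist_force: [0.9, 0.3, 5.4]
finger_gap: 0.028
grip_force: 68.7
```

Emit:
jog_arm(
  rows=[
    [0,0,0.5,0,0,0],
    [0,0,1.2,0,0,0],
    [0,0,2,0,0,0],
    [0,0,3,0,0,0],
    [0,0,4,0,0,0],
    [0,0,5,0,0,0],
    [0,0,6,0,0,0],
    [0,0.5,6.5,0,0,0],
    [0.2,1.2,6.6,0,0,0],
    [0.5,2.0,6.6,0,0,0],
    [0.8,2.5,6.6,0,0,0],
    [1,2.8,6.6,0,0,0],
  ],
)

```text
clock: 8.1
tcp_pos: [0.4985, -0.0225, 0.2809]
orientation: [0.0, 0.761, 0.649, 0.001]
wrist_force: [0.1, -1.5, -1.5]
finger_gap: 0.0281
grip_force: 69.2
```

Emit:
jog_arm(
  rows=[
    [0.3,0.7,0,0,0,0],
    [0.6,1.4,0,0,0,0],
    [0.9,2.1,0,0,0,0],
    [1.2,2.8,0,0,0,0],
    [1.4,3.4,0,0,0,0],
    [1.6,3.8,0,0,0,0],
    [1.66,4.05,0,0,0,0],
    [1.66,4.05,0,0,0,0],
    [1.66,4.05,0,0,0,0],
  ],
)

```text
clock: 8.85
tcp_pos: [0.5641, 0.1373, 0.2802]
orientation: [-0.0, 0.761, 0.648, -0.001]
wrist_force: [0.7, -0.8, -1.6]
finger_gap: 0.0282
grip_force: 69.2
```

```bash
python3 - <<'E'
from h import *
s=cam('side');t=cam('top')
st=env.get_state();p=st['tcp_pos'];print(p,st['finger_gap'],st['wrist_force'])
print('cover rim proj', [proj(s,p-[0,0,.0174]+.042*np.array([np.cos(a),np.sin(a),0])+[0,0,.01]).round(0).tolist() for a in np.arange(4)*np.pi/2])
a=cv2.resize(s['pixels'][205:345,230:390],(800,600),interpolation=cv2.INTER_CUBIC)
cv2.imwrite('pics/e.png',a[:,:,::-1])
E
```

```text
[0.56407725 0.13643139 0.28054484] 0.028116587287545326 [ 0.69116241 -0.41539385 -1.65548398]
cover rim proj [[301.0, 284.0], [332.0, 300.0], [350.0, 273.0], [319.0, 258.0]]
```

View pics/e.png

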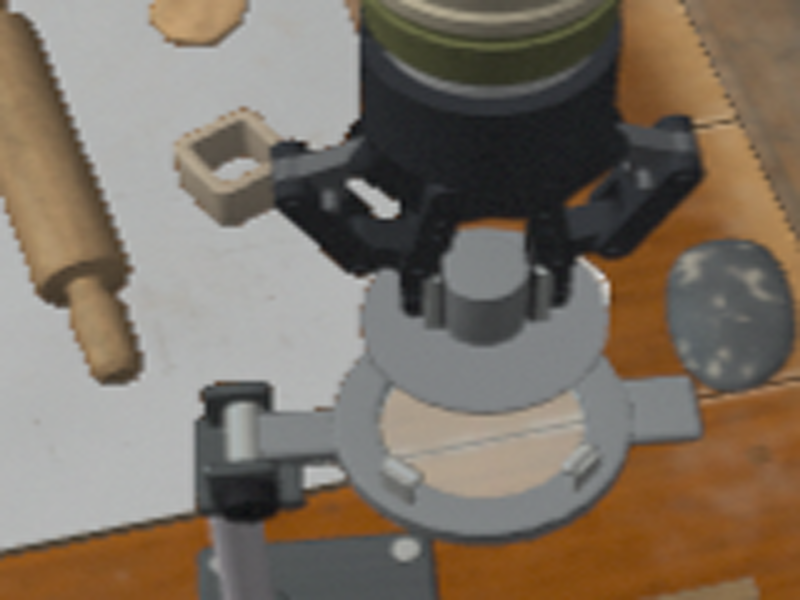

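```bash
python3 - <<'E'
from h import *
s=cam('side');A=np.linspace(0,2*np.pi,361)
def ext(cx,cy,z,r):
    q=np.array([proj(s,[cx+r*np.cos(a),cy+r*np.sin(a),z]) for a in A]); return q[:,0].min(),q[:,0].max(),q[:,1].max()
f=lambda e:[round((e[0]-230)*5),round((e[1]-230)*5),round((e[2]-205)*600/140)]
print('cover',f(ext(.5641,.1369,.273,.042)),'seen 363 610 412')
print('ring top',f(ext(.565,.137,.196,.054)),'low',f(ext(.565,.137,.184,.054)),'seen 335 635 ~530/545')
print(np.array(proj(s,[.575,.137,.2]))-proj(s,[.565,.137,.2]),np.array(proj(s,[.565,.147,.2]))-proj(s,[.565,.137,.2]))
E
```

```text
cover [353, 604, 412] seen 363 610 412
ring top [323, 625, 534] low [325, 623, 548] seen 335 635 ~530/545
[-5.42273986  1.24195633] [1.45093706 4.83199051]
```

Emit:
jog_arm(
  rows=[
    [0,-0.02,-0.4,0,0,0],
    [0,-0.03,-0.8,0,0,0],
    [0,-0.03,-1.1,0,0,0],
    [0,-0.03,-1.25,0,0,0],
    [0,-0.03,-1.33,0,0,0],
    [0,-0.03,-1.33,0,0,0],
  ],
)

```text
clock: 9.5
tcp_pos: [0.5642, 0.1356, 0.2271]
orientation: [-0.0, 0.762, 0.648, -0.0]
wrist_force: [-0.3, -0.6, -0.8]
finger_gap: 0.028
grip_force: 69.2
```

Emit:
jog_arm(
  rows=[
    [0,0,-0.03,0,0,0],
    [0,0,-0.06,0,0,0],
    [0,0,-0.09,0,0,0],
    [0,0,-0.12,0,0,0],
    [0,0,-0.12,0,0,0],
  ],
)

```text
clock: 9.92
tcp_pos: [0.5647, 0.1367, 0.2231]
orientation: [-0.0, 0.762, 0.648, 0.001]
wrist_force: [-0.2, 1.7, 1.8]
finger_gap: 0.0284
grip_force: 69.5
```

Emit:
jog_arm(
  rows=[
    [0,0,-0.03,0,0,0],
    [0,0,-0.06,0,0,0],
    [0,0,-0.09,0,0,0],
    [0,0,-0.12,0,0,0],
    [0,0,-0.12,0,0,0],
  ],
)

```text
clock: 10.33
tcp_pos: [0.5643, 0.136, 0.2167]
orientation: [-0.0, 0.762, 0.648, -0.001]
wrist_force: [1.3, -0.3, -6.9]
finger_gap: 0.0282
grip_force: 69.3
```

Emit:
jog_arm(
  rows=[
    [0,0,-0.03,0,0,0],
    [0,0,-0.06,0,0,0],
    [0,0,-0.09,0,0,0],
    [0,0,-0.09,0,0,0],
  ],
)

```text
clock: 10.67
tcp_pos: [0.5642, 0.1361, 0.2137]
orientation: [-0.0, 0.762, 0.648, -0.0]
wrist_force: [-0.3, -0.3, -1.6]
finger_gap: 0.0281
grip_force: 69.4
```

Emit:
jog_arm(
  rows=[
    [0,0,-0.02,0,0,0],
    [0,0,-0.04,0,0,0],
    [0,0,-0.05,0,0,0],
    [0,0,-0.05,0,0,0],
    [0,0,-0.05,0,0,0],
  ],
)

```text
clock: 11.08
tcp_pos: [0.5645, 0.1361, 0.2134]
orientation: [0.0, 0.762, 0.648, 0.0]
wrist_force: [-1.8, 0.1, 5.5]
finger_gap: 0.0284
grip_force: 70.5
```

Emit:
jog_arm(
  rows=[
    [0,0,-0.01,0,0,0],
    [0,0,-0.015,0,0,0],
    [0,0,-0.015,0,0,0],
    [0,0,-0.015,0,0,0],
    [0,0,-0.015,0,0,0],
    [0,0,-0.015,0,0,0],
  ],
)

```text
clock: 11.58
tcp_pos: [0.5645, 0.1361, 0.2134]
orientation: [0.001, 0.762, 0.648, 0.001]
wrist_force: [-3.6, 0.3, 7.1]
finger_gap: 0.0284
grip_force: 70.8
```

```bash
python3 - <<'E'
from h import *
s=cam('side');st=env.get_state();print(st['tcp_pos'],st['wrist_force'],st['orientation'])
a=cv2.resize(s['pixels'][225:345,230:390],(800,600),interpolation=cv2.INTER_CUBIC)
cv2.imwrite('pics/f.png',a[:,:,::-1])
E
```

```text
[0.56447942 0.13617535 0.21336248] [-3.44429744 -0.83846664  7.97119796] [6.21862314e-04 7.61629104e-01 6.48012565e-01 6.61299664e-04]
```

View pics/f.png

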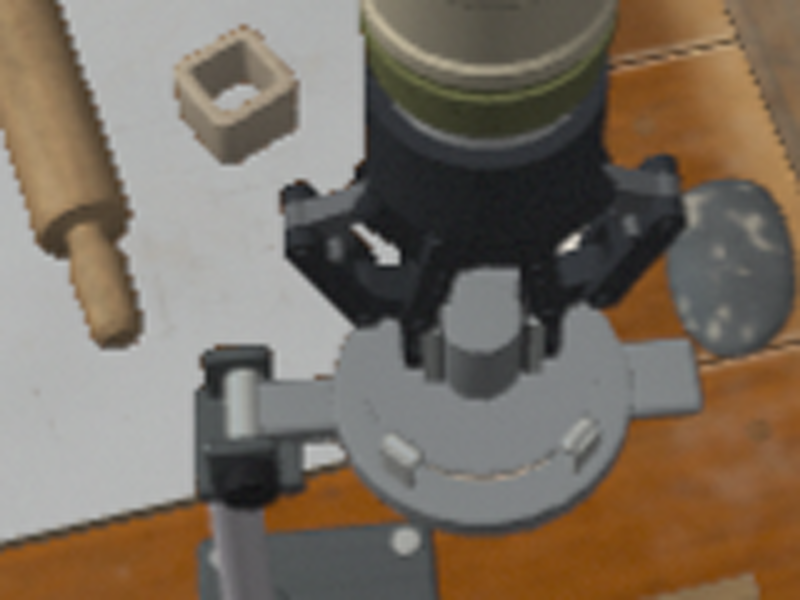

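The cover lies flat under the clip teeth (crop (400,455) and (580,435)). I'll raise the press slightly to about 11 N.

Emit:
jog_arm(
  rows=[
    [0,0,-0.01,0,0,0],
    [0,0,-0.02,0,0,0],
    [0,0,-0.022,0,0,0],
    [0,0,-0.022,0,0,0],
    [0,0,-0.022,0,0,0],
    [0,0,-0.022,0,0,0],
    [0,0,-0.022,0,0,0],
    [0,0,-0.022,0,0,0],
  ],
)

```text
clock: 12.3
tcp_pos: [0.5645, 0.1362, 0.2133]
orientation: [0.001, 0.762, 0.648, 0.001]
wrist_force: [-4.8, -0.8, 11.9]
finger_gap: 0.0282
grip_force: 71.2
```

```bash
python3 -c "
from workcell import env
print(env.get_state()['wrist_force']); print(env.hand_in())"
```

```text
[-4.84698803 -0.81264838 11.93861885]
the job is handed in; nothing more can be done
None
```

The magnifier head is swung down level against its stop, and the dust cover is snapped flat under the clips; I handed in at about 12 s with the gripper still holding it and pressing down at about 12 N.

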